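# Shift the bench drive through its H-gate and bolt it in gear

## Robot

A 6-joint arm with a two-finger parallel gripper is mounted at the origin on a cart in front of the work surface, level with it; the furniture and walls round the work are solid. World frame = base frame: x ahead of the robot, y to its left, z up, the work surface at z = 0. Lengths are in mm, angles in rad, forces in N, time in s.
With the tool pointing down it reaches from about 275 to 750 mm from the base axis. Payload 10.2 kg.
Tool frame: the origin (TCP) lies at the very end of the fingers, on their centre line; the grasp point (between the pads) lies behind it (ctrl.grasp_offset is the z of the grasp point in the tool frame, in mm); z points along the fingers, y is the direction in which the jaws open and shut (so a half turn about z gives the same grasp; the last joint's range is limited). The gripper opens to 85 mm and grips with 20 to 120 N. Pads are 22 mm wide; open, the fingers measure 114 mm over their backs; the gripper's body (76 mm by 85 mm) begins 54 mm behind the grasp point. The pads swing forward as they close: fully open they stand 13 mm farther back than shut.
Start: joints at [-0.223, 0.313, 1.498, -0, 1.331, -0.223], TCP at [525.006, -0.013, 231.294] pointing down, gripper open.
Joint ranges: [-2.94, 2.94], [-0.97, 2.17], [0.19, 2.56], [-1.23, 4.37], [0.02, 3.11], [-2.88, 2.88]. Speed limits (rad/s): [2.39, 2.39, 3.01, 3.14, 3.14, 3.14].

## Interface

Orientations are given as a unit quaternion [w, x, y, z].
In Python, from rig import ctrl, capture, job gives the robot as it stands. The module is installed in compiled form; this text tells all that it offers.
- The arm moves only by the tool move_arm, never from a script. Its argument "series" is a list of rows, each a list of 7 numbers: the turn, a rotation vector about the tool's x, y, z in rad, then the shift along the tool's x, y, z in cm, then the opening, from 0 (shut) to 1 (fully open). A call has 1 to 5 rows; each row is the pose to reach, as a shift and turn from the pose measured when the call began, along the tool's axes at that moment; what a row does not reach only later rows make up. A row lasts 1/12 s, in which the tool goes at most 41.7 mm and 7.16 degrees, less where a joint would pass 70% of its speed; a pose out of reach is approached as far as the arm can. A call with a gripper value outside its range is refused whole. The fingers move at their own pace and stop on an object; "grip_force" is the grip in N (left out, the last holds). Time passes only in rows, so rows that repeat a pose let the fingers close. It gives the time, the measured TCP pose, the force and the opening at its end, in the units of the state.
- ctrl.sense(): the state, without advancing time (a new reading comes with each control period).
- capture(name): name is "scene" or "side" or "wrist"; returns a dict with "frame" (420x560x3 uint8, red, green, blue), "mtx" (3x3 intrinsics, pixels), "dist" ([k1, k2, p1, p2, k3] as OpenCV has them; the pictures are not rectified), "R" (3x3) and "t" (3): a world point X has camera coordinates R X + t. Camera axes: x right, y down, z forward; pixel columns grow to the right and rows downward; lengths in mm; the calibration is good to about 2 mm. A picture is of the moment at which its call begins. There is no depth.
- job.finish_job(): hands the job in, once; it reports no verdict.
The state is a dict: "time_s": time; "joints": joint angles; "dq": joint speeds; "tau": joint torques, N m; "eef_pos": TCP position; "ee_rot": TCP orientation; "force": force on the tool from outside, world axes, zero at the start; "wrist_torque": the same for the moment, N m; "grip_width": opening from 0.0 (shut) to 1.0 (fully open).
Only numpy, scipy, OpenCV 4.12 (cv2) and the standard library are available. Lean on these libraries where they do the work, as an engineer would, in place of code of your own. Each camera call takes 0.05 s, during which the arm holds its last target.

## Task

Put the little bench drive into its far-left gear and lock it there. First lift the pale grey tin off the bolt's track and stand it upright on the slice of wood; then draw the bolt right out by its knob while the lever is still in its right-hand slot, bring the lever along that slot to the middle, across the neutral slot to the left and fully forward to the far end of the left slot, and last push the bolt fully home again. Let go of everything at the end, and do not shove or tip the things standing round the drive.

Things in the scene. Friction and masses are not known exactly. Their poses are not given: they have to be found in the camera images.
- drive: Grey bench gearbox, fixed, 120 (x) x 104 (y) x 57 mm high. Origin at bench level under the gate centre; +x to its far side, +y to its left; turned by up to 0.35 rad. On its left a bolt track, a bar 46 mm wide (x), top at z = 48 mm, runs along +y to y = 156 mm. A spindle sticks out 34 mm on the right at z = 26 mm.
- gate (a point): Centre of the aluminium gate plate's top, at (0, 0, 57 mm) in the drive's frame, same axes. The plate (8 mm thick, 76 x 84 mm) has an H of slots 12 mm wide: two along x, 40 mm long, centred at y = +16 (left) and y = -16 mm (right), joined by the neutral cross slot along y at x = 0.
- lever_knob (a point): Centre of the lever's black knob (24 mm across, 29 high; stem 8 mm thick), 110 mm from the pivot, which is 6 mm above the bench under the gate centre. In the drive's frame: (110 sin f, 110 sin s cos f, 6 + 110 cos s cos f) mm, f = joint lever, s = joint yoke. The stem has 2 mm play each side in the slots, is stopped by the slot walls, and stays where left; 0.5 N moves it.
- yoke (a joint): Sideways swing of the lever, rad: -0.32 in the right slot, 0 in the middle, +0.32 in the left slot; positive to the drive's left (+y).
- lever (a joint): Fore-and-aft swing of the lever, rad: 0 in neutral, about +0.29 at the far end (+x) of a slot, about -0.29 at the near end (the stops). It starts anywhere in the right slot.
- bolt_knob (a point): Centre of the bolt's upright round brass knob, 16 mm across, 18 mm high (top at z = 100 mm, on a post 11 mm thick), at (0, 76 mm + joint bolt, 91 mm) in the drive's frame. Grip it or push it; about 1.5 N moves it along the drive's y.
- bolt (a joint): Travel of the brass lock bolt, a bar 9.5 mm wide sliding along the drive's y in line with the neutral slot, m: 0 fully home (tip at y = -2 mm, closing the neutral slot and crossing the left slot's middle), 0.034 fully drawn (tip clear of the left slot). Starts home; stays where left. Draw it by its knob, not by shoving it with the lever.
- tin: Round pale grey metal parts tin with a lid, 39 mm diameter, 22 mm high, 30 g, loose; it stands on the end of the bolt track in the bolt knob's way. Origin at the centre of its underside.
- rest_disc: Slice of a branch, a wooden disc about 98 mm across and 14 mm high lying fixed on the bench left or right of the drive. Origin at the centre of its underside.
- teal_tray: Round teal parts tray, 86 mm across and 11 mm high, fixed on the bench on the other side from the wooden disc. Origin at the centre of its underside. Not used.
- blower: Dark red rubber dust blower standing upright just beyond the drive, 48 mm across and 108 mm high. Origin at the centre of its underside. To be left standing.
- jar: Glass jar with black lid, 45 mm across and 40 mm high, standing right of the drive. Origin at the centre of its underside. To be left alone.
- eyeglass: Black flared eye loupe, 36 mm across, 39 mm high, standing on this side of the bolt track. Origin at the centre of its underside. To be left alone.
- small_tin: Smaller black tin, 31 mm across and 25 mm high, standing on the bench beyond the bolt track. Origin at the centre of its underside. To be left alone.
- magnifier_arm: Fixed magnifier lamp hanging over the bench, always in the same place; keep the arm clear of it. Its grey level bar, about 0.49 m above the bench, runs from x = 0.61, y = -0.05 to the lens at x = 0.60, y = -0.33; two slanting bars rise from its left end back to its post at x = 0.91, y = 0.10. The body's own origin is no useful point.
Things that resemble listed ones, but are neither listed nor needed, are in the scene too. Leave any blue look-alike of the tin alone.

How it is judged:
By the outcome, as a careful person would: the job done as asked, in the order asked, and still so for the second after the job is handed in, with the robot touching nothing.
It also fails if it takes over 72 s, if anything falls off the work surface, if the arm or the gripper's body presses on something with over 40 N, if the wrist force passes 120 N, or if a joint passes its speed limit or range.

## Working session

There is one attempt and no reset: what is moved stays moved. The work goes in short steps, Python scripts to look and compute and a tool call to move; the robot and the scene stay as the last step left them, time stands still between calls to the robot, and variables do not carry over. Pictures are saved under pics/ and viewed, and the job is handed in when it is done.

Besides the shell and the picture viewer there is one more tool, called as name([rows], argument=value, ...), one row to a line, values as JSON. move_arm: Moves the arm, as the interface text tells. Its arguments: {"type":"object","properties":{"series":{"type":"array","items":{"type":"array","items":{"type":"number"}}},"grip_force":{"type":"number"}},"required":["series"]}

```bash
mkdir -p pics; ls
python3 - <<'E'
from rig import ctrl,capture,job
import cv2,json
print(ctrl.sense(), ctrl.grasp_offset)
for n in ["scene","side","wrist"]:
    c=capture(n); cv2.imwrite(f"pics/{n}0.png",c["frame"][:,:,::-1])
    print(n,c["mtx"],c["dist"],c["R"],c["t"])
E
```

```text
pics
{'time_s': 0.0, 'joints': array([-2.23389991e-01,  3.13445157e-01,  1.49844354e+00, -1.78857361e-05,
        1.33099877e+00, -2.23353634e-01]), 'dq': array([ 0.00017326,  0.00160958,  0.00018535, -0.0010954 ,  0.00056834,
       -0.00092131]), 'tau': array([-5.78409599e-04, -4.12261176e+01, -2.59742296e+01, -3.58453699e-04,
        4.11797926e-03, -1.23038126e-05]), 'eef_pos': array([5.24739764e+02, 4.76609784e-02, 2.30735123e+02]), 'ee_rot': array([-5.43194693e-04,  7.07117981e-01,  7.07095285e-01, -3.52355484e-04]), 'force': array([-0.09796273,  0.19541286,  0.70365755]), 'wrist_torque': array([-0.00305349, -0.04359585,  0.00719157]), 'grip_width': 0.9978288210692714} -18.700000000000003
scene [[490.56784425   0.         273.55602574]
 [  0.         490.56784425 205.80066962]
 [  0.           0.           1.        ]] [-0.1344265  0.         0.         0.         0.       ] [[-0.43984153 -0.89804389 -0.00752364]
 [-0.52655148  0.26466138 -0.8078972 ]
 [ 0.72751836 -0.35138515 -0.58927541]] [336.35672216 330.46977308 937.98765205]
side [[428.93211974   0.         282.5301896 ]
 [  0.         428.93211974 209.90502529]
 [  0.           0.           1.        ]] [2.06836502e-05 0.00000000e+00 0.00000000e+00 0.00000000e+00
 0.00000000e+00] [[-0.96244924 -0.27145615  0.0017408 ]
 [-0.13174627  0.46148108 -0.87731302]
 [ 0.23734867 -0.84459859 -0.47991544]] [570.63889925 115.91417372 980.80179766]
wrist [[341.36350593   0.         280.64895012]
 [  0.         341.36350593 214.90900452]
 [  0.           0.           1.        ]] [0.02468885 0.         0.         0.         0.        ] [[ 9.99998991e-01  5.48632426e-04 -1.31008881e-03]
 [ 9.37502577e-04 -9.47869438e-01  3.18657574e-01]
 [-1.06696727e-03 -3.18658481e-01 -9.47868996e-01]] [-524.45163184  -42.04155551  380.88669357]
```

View pics/scene0.png

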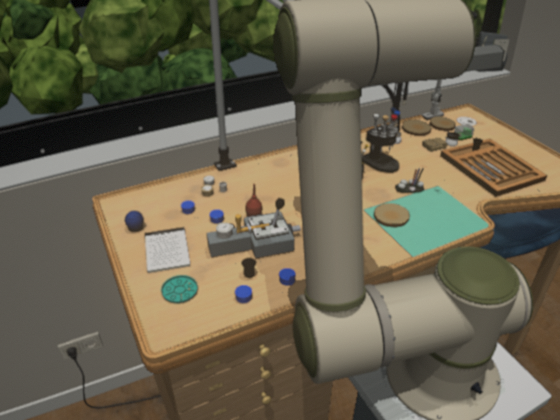

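View pics/side0.png

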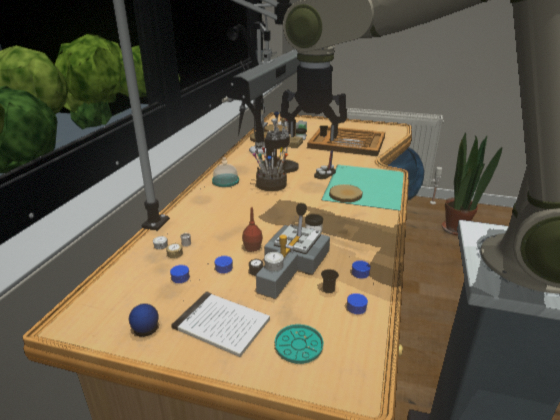

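View pics/wrist0.png

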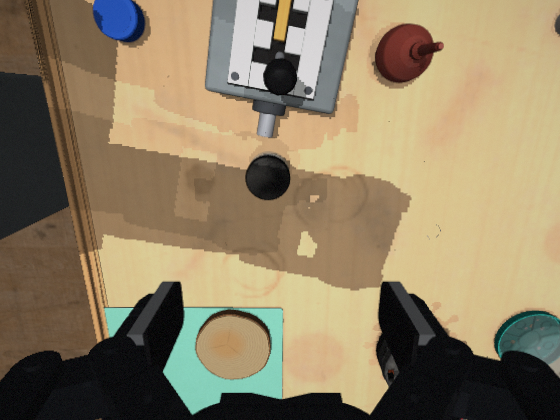

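The scene view shows the pale grey tin on the track end at (225,229), with blue look-alikes at (188,207), (217,216), (244,294) and (287,276). In the side view it is at (273,260). The lever knob is at scene (280,203) and side (301,210). The wooden disc is on the mat at scene (392,214), with other wooden slices at (417,126) and (443,123). The wrist view shows the lever knob at (280,75), the jar lid at (268,177) and the wooden disc at (233,345).

```bash
cat > h.py <<'E'
import numpy as np,cv2
from rig import ctrl,capture,job
from scipy.spatial.transform import Rotation as Rn
def ray(c,uv):
    p=cv2.undistortPoints(np.array([[uv]],float),c["mtx"],c["dist"])[0,0]
    R=np.array(c["R"]);t=np.array(c["t"]).ravel()
    d=R.T@np.array([p[0],p[1],1]); return -R.T@t,d/np.linalg.norm(d)
def onz(c,uv,z):
    o,d=ray(c,uv); return o+d*(z-o[2])/d[2]
def tri(pairs):
    A=np.zeros((3,3));b=np.zeros(3);L=[]
    for c,uv in pairs:
        o,d=ray(c,uv);P=np.eye(3)-np.outer(d,d);A+=P;b+=P@o;L.append((o,P))
    x=np.linalg.solve(A,b); return x,[round(float(np.linalg.norm(P@(x-o))),1) for o,P in L]
def proj(c,X):
    r,_=cv2.Rodrigues(np.array(c["R"]))
    return cv2.projectPoints(np.array(X,float).reshape(-1,1,3),r,np.array(c["t"]).reshape(3,1),c["mtx"],c["dist"])[0].reshape(-1,2)
def crop(c,x0,y0,x1,y1,s,name):
    cv2.imwrite("pics/"+name,cv2.resize(c["frame"][y0:y1,x0:x1,::-1],None,fx=s,fy=s,interpolation=cv2.INTER_CUBIC))
def state():
    s=ctrl.sense();q=s["ee_rot"];return s,Rn.from_quat([q[1],q[2],q[3],q[0]]).as_matrix()
def plan(X,yaw_dir=None,z=None):
    """tool frame shift (cm) to TCP X; yaw_dir: world xy dir of tool y wanted; tool down"""
    s,R=state()
    sh=R.T@(np.array(X,float)-s["eef_pos"])/10
    zt=np.array([0,0,-1.]);
    y=R[:,1].copy() if yaw_dir is None else np.array([*yaw_dir,0.])
    y[2]=0;y/=np.linalg.norm(y)
    if y@R[:,1]<0:y=-y
    Rt=np.column_stack([np.cross(y,zt),y,zt])
    rv=Rn.from_matrix(R.T@Rt).as_rotvec()
    print("rv",rv.round(3),"shift cm",sh.round(2))
E
python3 - <<'E'
from h import *
sc=capture("scene");sd=capture("side");w=capture("wrist")
import pickle;pickle.dump((sc,sd,w),open("c0.pkl","wb"))
crop(sc,190,180,330,285,5,"sc1.png");crop(sd,230,190,370,300,5,"sd1.png");crop(w,180,0,360,140,4,"w1.png")
crop(sc,355,180,435,240,5,"sc2.png")
print("disc wrist",onz(w,(198,345),14),onz(w,(271,345),14),onz(w,(233,380),14),onz(w,(233,311),14))
print("scene",onz(sc,(392,213),14),onz(sc,(417,126),14),onz(sc,(443,123),14))
E
```

```text
disc wrist [ 419.93477344 -213.54623298   14.        ] [ 512.56635517 -213.71758775   14.        ] [ 462.00491879 -269.08158192   14.        ] [ 466.39492506 -163.58472922   14.        ]
scene [ 460.68984917 -214.44370115   14.        ] [ 846.38071147 -623.75443616   14.        ] [ 823.55466816 -730.18073323   14.        ]
```

View pics/sc1.png

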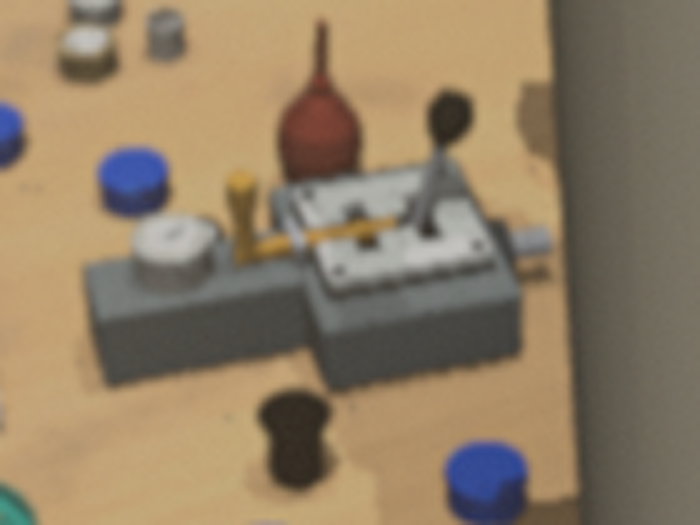

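View pics/sd1.png

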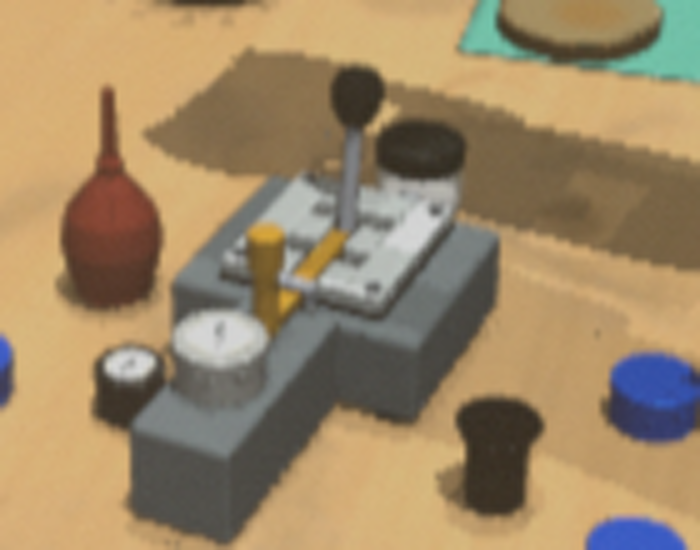

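View pics/w1.png

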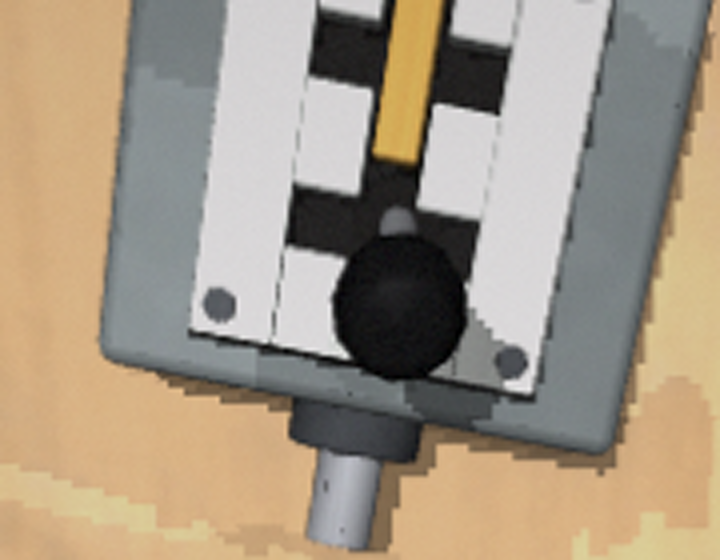

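The crops show the tin standing on the track end, in line with the brass knob. The lever is in the right slot, near its middle. Next I work out the drive pose.

Run:
```python
from h import *
import pickle;sc,sd,w=pickle.load(open("c0.pkl","rb"))
a=onz(w,(227.5,83),57);b=onz(w,(313.75,99.25),57);print(a,b,np.linalg.norm(a-b))
ex=(b-a)/np.linalg.norm(b-a);yaw=np.arctan2(ex[1],ex[0]);ey=np.array([-ex[1],ex[0],0])
g=(a+b)/2+42*ey;print("yaw",yaw,"gate",g)
print("tin top",tri([(sc,(225,227.4)),(sd,(274,257.6))]))
print("boltknob top",tri([(sc,(238.2,216.4)),(sd,(283.4,236.8))]))
L=tri([(sc,(280,203.4)),(sd,(301.4,209)),(w,(279.75,76.75))]);print("lever",L)
d=L[0]-g;print("lever local",d@ex,d@ey,"f",np.arcsin(d@ex/110))
print("boltknob exp",g+ey*76,"trackend",g+ey*156)
print("disc",tri([(sc,(392,213)),(sd,(346,191.5))]))
for nm,uv in [("blower",(254,212)),("eyeglass",(249,273))]:print(nm,onz(sc,uv,10))
print("smalltin side",onz(sd,(256,265),25))
print("jar",onz(w,(268,177),40))
```

```text
[478.78011905  95.37775704  57.        ] [553.72922715  82.23290189  57.        ] 76.09307473018184
yaw -0.17361798278184778 gate [523.51004973 130.17391066  57.        ]
tin top (array([543.19059041, 241.44325578,  67.45427381]), [0.6, 0.6])
boltknob top (array([532.25553278, 208.87615955,  98.79471277]), [0.1, 0.1])
lever (array([522.93626679,  98.21534635, 107.67792749]), [1.3, 1.8, 1.4])
lever local 4.955591296677702 -31.57722556485957 f 0.04506608292808295
boltknob exp [536.6388265  205.03134329  57.        ] trackend [550.45859152 283.8286408   57.        ]
disc (array([ 459.29192576, -213.26627714,   13.94167712]), [1.1, 1.1])
blower [640.51476288 120.93877775  10.        ]
eyeglass [425.54441096 230.91259861  10.        ]
smalltin side [589.77221936 221.30907866  25.        ]
jar [512.14433814   9.25209291  40.        ]
```

move_arm([
  [0,0,0.04,4,0.2,0,1],
  [0,0,0.08,8,0.4,0,1],
  [0,0,0.12,12,0.6,0,1],
  [0,0,0.17,16,0.8,0,1],
  [0,0,0.174,16,0.8,0,1],
], grip_force=30)

```text
time_s: 0.72
eef_pos: [532.2, 165.8, 231.0]
ee_rot: [-0.001, 0.765, 0.644, 0.0]
force: [-0.2, 0.0, 0.4]
grip_width: 0.998
```

Run:
```python
from h import *
import pickle
w=capture("wrist");pickle.dump(w,open("w2.pkl","wb"));cv2.imwrite("pics/w2.png",w["frame"][:,:,::-1])
s,R=state();print(s["eef_pos"],R.round(3))
```

```text
[532.45474937 162.95805005 230.87230993] [[ 0.169  0.986 -0.001]
 [ 0.986 -0.169  0.   ]
 [ 0.    -0.001 -1.   ]]
```

View pics/w2.png

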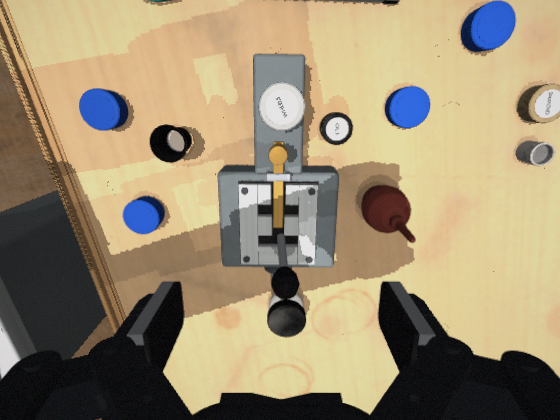

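The wrist view from above shows:
- **Target:** the pale grey tin at (282,105).
- **Look-alikes:** blue tins at (103,109), (144,215), (408,107) and (488,26), the small black tin with a pale lid at (337,128), and off to the side a cream-lidded tin at (545,103) and a metal cup at (540,153).

I choose (282,105), because it stands on the track. Next is a close crop and a two-view measurement.

Run:
```python
from h import *
import pickle
w=pickle.load(open("w2.pkl","rb"));crop(w,210,45,350,185,4,"w2t.png");crop(w,210,150,350,290,4,"w2g.png")
```

```text
(no output)
```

View pics/w2t.png

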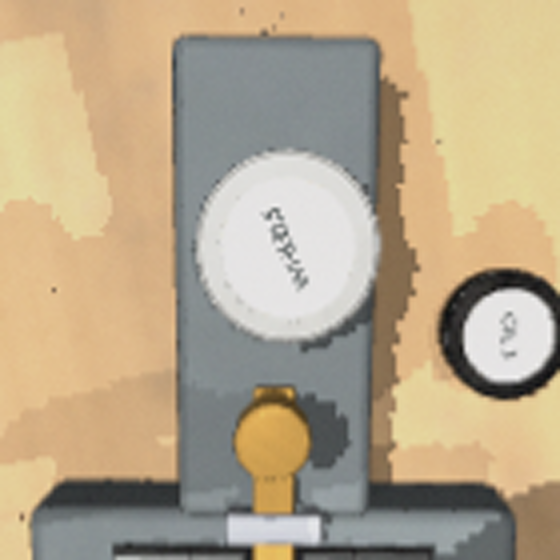

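View pics/w2g.png

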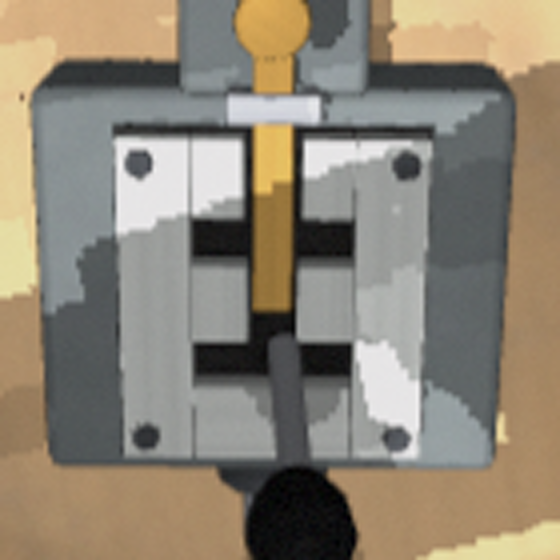

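Run:
```python
from h import *
import pickle
w=pickle.load(open("w2.pkl","rb"));sc,sd,w0=pickle.load(open("c0.pkl","rb"))
g=lambda x,y:(210+x/4,150+y/4);t=lambda x,y:(210+x/4,45+y/4)
P=[onz(w,g(*p),57) for p in [(123,458),(422,458),(432,138),(115,137)]]
L=np.array([[-38,-42],[38,-42],[38,42],[-38,42]],float)
A=np.array(P)[:,:2];Lc=L;ac=A.mean(0)
U,S,V=np.linalg.svd(Lc.T@(A-ac));yaw=np.arctan2(*( (Lc[:,0]*(A-ac)[:,1]-Lc[:,1]*(A-ac)[:,0]).sum(),(Lc*(A-ac)).sum()))
print("gate",ac,"yaw",yaw,[np.linalg.norm(A[i]-A[i-1]).round(1) for i in range(4)])
ex=np.array([np.cos(yaw),np.sin(yaw)]);ey=np.array([-ex[1],ex[0]])
loc=lambda X:((X[:2]-ac)@ex,(X[:2]-ac)@ey)
for p in [(173,40),(380,38)]:
    X=onz(w,t(*p),48);print("trackend",loc(X))
X,e=tri([(sc,(225,227.4)),(sd,(274,257.6)),(w,t(288.5,245))]);print("tin",X,e,loc(X))
X=onz(w,t(288.5,245),70);print("tin z70",X,loc(X))
X,e=tri([(sc,(238.2,216.4)),(sd,(283.4,236.8)),(w,t(272,437))]);print("bolt",X,e,loc(X))
X=onz(w,t(272,437),100);print("bolt z100",X,loc(X))
X,e=tri([(w0,(279.75,76.75)),(w,g(301,525)),(sc,(280,203.4)),(sd,(301.4,209))]);print("lever",X,e,loc(X))
print("small",loc(onz(w,(337,128),25)),"blow",loc(onz(w,(385,208),40)))
plan([*onz(w,t(288.5,245),70)[:2],51],ey*0+ex)
```

```text
gate [523.60099632 130.6057697 ] yaw -0.17388000786130853 [np.float64(84.5), np.float64(76.9), np.float64(84.3), np.float64(75.3)]
trackend (np.float64(-21.9010669192916), np.float64(154.62733033269603))
trackend (np.float64(22.93196770846047), np.float64(155.1694665308686))
tin [544.89031093 240.81086962  66.35972825] [0.3, 1.7, 1.5] (np.float64(1.9022423225834095), np.float64(112.22646941557717))
tin z70 [546.35853207 241.32610641  70.        ] (np.float64(3.2591854231535193), np.float64(112.98794672233876))
bolt [535.11655668 206.48924705  96.52414014] [1.3, 2.1, 1.8] (np.float64(-1.7863155031938034), np.float64(76.73147555439942))
bolt z100 [536.97988705 206.48502994 100.        ] (np.float64(0.04964713590583618), np.float64(77.04968777055932))
lever [523.44525494  97.76215638 107.5179391 ] [0.7, 1.2, 1.5, 2.2] (np.float64(5.5287210617700495), np.float64(-32.375305940821285))
small (np.float64(57.89256064474802), np.float64(91.9512539691627)) blow (np.float64(108.98259826531954), np.float64(13.761996193886757))
rv [-0.001 -0.     0.004] shift cm [ 7.95  0.06 17.99]
```

move_arm([
  [0,0,0.002,3.5,0,0,1],
  [0,0,0.004,7,0,1,1],
  [0,0,0.004,7.95,0.05,5,1],
  [0,0,0.004,7.95,0.05,9,1],
  [0,0,0.004,7.95,0.05,11,1],
])

```text
time_s: 1.18
eef_pos: [544.6, 240.5, 116.2]
ee_rot: [-0.002, 0.766, 0.643, -0.003]
force: [-0.6, -1.3, -1.4]
grip_width: 0.997
```

Run:
```python
from h import *
w=capture("wrist");cv2.imwrite("pics/w3.png",w["frame"][:,:,::-1])
import numpy as np
plan([546.0,241.3,51],(np.cos(-.174),np.sin(-.174)))
```

```text
rv [-0.01   0.004 -0.   ] shift cm [0.21 0.28 6.27]
```

View pics/w3.png

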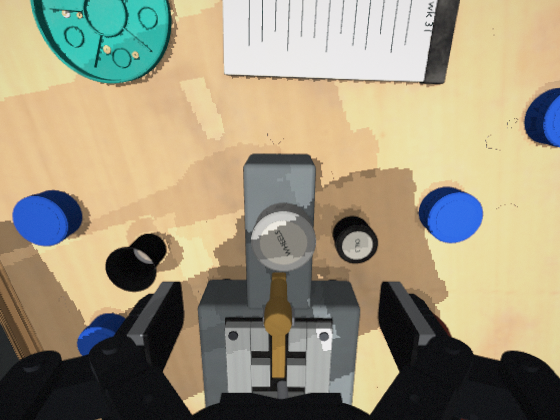

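The wrist view shows the tin at (283,240), midway between the fingers (182 and 380). I'll go down now.

move_arm([
  [0,0,0,0.1,0.1,3,1],
  [-0.005,0.002,0,0.2,0.2,5,1],
  [-0.01,0.004,0,0.2,0.25,6.2,1],
  [-0.01,0.004,0,0.2,0.25,6.25,1],
  [-0.01,0.004,0,0.2,0.25,6.25,0.7],
])

```text
time_s: 1.65
eef_pos: [546.3, 240.5, 52.1]
ee_rot: [-0.0, 0.766, 0.643, -0.0]
force: [-0.2, 0.3, -0.5]
grip_width: 0.884
```

Run:
```python
from h import *
s,R=state();print(s["eef_pos"],s["force"])
plan([546.0,241.3,51],(np.cos(-.174),np.sin(-.174)))
```

```text
[546.29435805 240.52763512  52.10387031] [-0.17692131  0.28709611 -0.499907  ]
rv [-0.     0.    -0.001] shift cm [ 0.07 -0.04  0.11]
```

move_arm([
  [0,0,0,0,0,0,0.5],
  [0,0,0,0,0,0,0.3],
  [0,0,0,0,0,0,0.1],
  [0,0,0,0,0,0,0.1],
  [0,0,0,0,0,0,0.1],
], grip_force=25)

```text
time_s: 2.07
eef_pos: [547.0, 240.5, 53.6]
ee_rot: [0.001, 0.766, 0.643, 0.001]
force: [-1.4, -1.7, 5.9]
grip_width: 0.438
```

move_arm([
  [0,0,0,0,0,0,0.1],
  [0,0,0,0,0,0,0.1],
  [0,0,0,0,0,0,0.1],
  [0,0,0,0,0,-1,0.1],
  [0,0,0,0,0,-3,0.1],
])

```text
time_s: 2.48
eef_pos: [545.7, 240.2, 82.4]
ee_rot: [-0.0, 0.766, 0.643, -0.001]
force: [0.9, 0.3, -0.8]
grip_width: 0.434
```

Run:
```python
from h import *
w=capture("wrist");cv2.imwrite("pics/w4.png",w["frame"][:,:,::-1])
s,R=state();print(s["eef_pos"],s["force"],s["grip_width"])
```

```text
[548.17031698 240.88495859  87.91023791] [1.20706101 0.41054714 4.40700535] 0.4346371632980256
```

View pics/w4.png

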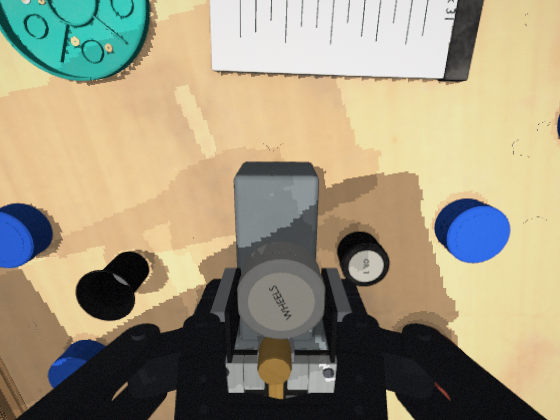

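The tin (lid at (281,297)) is held between the pads and clear of the track.

Run:
```python
from h import *
for X in [[546,241,170],[535,200,195],[510,120,195],[480,0,195],[460,-120,195],[460,-214,195]]:plan(X,(np.cos(-.174),np.sin(-.174)))
```

```text
rv [ 0.006 -0.002 -0.001] shift cm [-0.01 -0.17 -8.21]
rv [ 0.006 -0.002 -0.001] shift cm [ -4.23  -0.52 -10.72]
rv [ 0.006 -0.002 -0.001] shift cm [-12.54  -1.6  -10.75]
rv [ 0.006 -0.002 -0.001] shift cm [-24.88  -2.47 -10.78]
rv [ 0.006 -0.002 -0.001] shift cm [-37.05  -2.35 -10.8 ]
rv [ 0.006 -0.002 -0.001] shift cm [-46.31  -0.72 -10.81]
```

move_arm([
  [0,0,0,0,0,-3,0.1],
  [0,0,0,0,0,-6.5,0.1],
  [0,0,0,0,0,-9.5,0.1],
  [0,0,0,-3,-0.4,-10.7,0.1],
  [0,0,0,-6,-0.8,-10.7,0.1],
])

```text
time_s: 2.95
eef_pos: [530.2, 183.4, 198.5]
ee_rot: [0.003, 0.765, 0.644, 0.006]
force: [0.2, -1.2, -1.1]
grip_width: 0.433
```

move_arm([
  [0,0,0,-3,-0.3,0,0.1],
  [0,0,0,-6.5,-0.6,0,0.1],
  [0,0,0,-10,-0.9,0,0.1],
  [0,0,0,-13.5,-1.2,0,0.1],
  [0,0,0,-17,-1.5,0,0.1],
])

```text
time_s: 3.37
eef_pos: [485.6, 17.1, 198.3]
ee_rot: [0.004, 0.765, 0.644, 0.006]
force: [0.6, -0.1, 0.0]
grip_width: 0.428
```

Run:
```python
from h import *
s,R=state();print(s["eef_pos"],s["force"],s["grip_width"])
for X in [[480,0,195],[460,-120,195],[460,-214,195]]:plan(X,(np.cos(-.174),np.sin(-.174)))
```

```text
[485.62302776  17.09151517 198.27068426] [ 0.64681767 -0.1024384   0.01760409] 0.42814396973307844
rv [ 0.014 -0.004  0.002] shift cm [-1.78 -0.27  0.32]
rv [ 0.014 -0.004  0.002] shift cm [-13.95  -0.19   0.27]
rv [ 0.014 -0.004  0.002] shift cm [-23.21   1.42   0.25]
```

move_arm([
  [0.007,0,0,-4,-0.1,0,0.1],
  [0.014,-0.004,0,-8,-0.2,0.1,0.1],
  [0.014,-0.004,0,-12,-0.1,0.2,0.1],
  [0.014,-0.004,0,-16,0.4,0.2,0.1],
  [0.014,-0.004,0,-20,1.0,0.2,0.1],
])

```text
time_s: 3.78
eef_pos: [460.7, -183.6, 196.3]
ee_rot: [0.0, 0.765, 0.644, 0.0]
force: [0.9, 0.5, -0.4]
grip_width: 0.429
```

Run:
```python
from h import *
w=capture("wrist");cv2.imwrite("pics/w5.png",w["frame"][:,:,::-1])
import pickle;pickle.dump(w,open("w5.pkl","wb"))
s,R=state();print(s["eef_pos"],s["force"],s["grip_width"])
plan([460,-214,100],(np.cos(-.174),np.sin(-.174)))
```

```text
[ 460.6642843  -189.86291805  196.11884377] [-2.46509396 -5.77221417 -1.11609556] 0.43223628840222206
rv [ 0.001  0.003 -0.002] shift cm [-2.36  0.35  9.62]
```

View pics/w5.png

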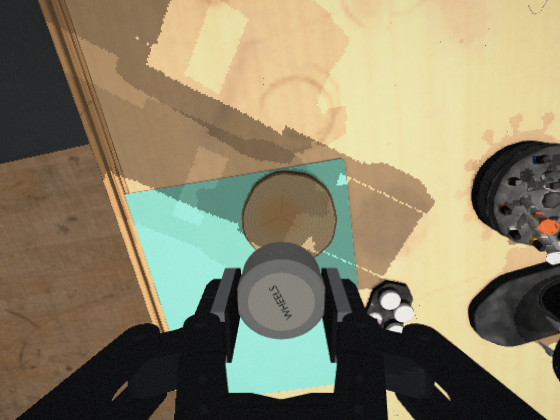

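The disc is at about (289,215), partly hidden by the held tin. I'll check its centre from this view.

Run:
```python
from h import *
import pickle;w=pickle.load(open("w5.pkl","rb"))
print(onz(w,(243,215),14),onz(w,(336,215),14),onz(w,(289,171),14))
```

```text
[ 418.72151964 -204.4839501    14.        ] [ 510.79891068 -220.41852331   14.        ] [ 471.55094912 -168.24329526   14.        ]
```

move_arm([
  [0,0,0,-1.2,0.3,2,0.1],
  [0,0,0,-2.3,0.6,5.5,0.1],
  [0,0,0,-2.3,0.6,9,0.1],
  [0,0,0,-2.3,0.6,12,0.1],
  [0,0,0,-2.3,0.6,12.5,0.1],
])

```text
time_s: 4.25
eef_pos: [460.6, -212.7, 67.3]
ee_rot: [-0.002, 0.767, 0.642, -0.002]
force: [-0.8, 0.3, -0.4]
grip_width: 0.433
```

Run:
```python
from h import *
w=capture("wrist");cv2.imwrite("pics/w6.png",w["frame"][:,:,::-1])
s,R=state();print(s["eef_pos"],s["force"],s["grip_width"])
plan([463,-214,20],(np.cos(-.174),np.sin(-.174)))
c=capture("side");crop(c,300,150,400,230,6,"sd6.png")
```

```text
[ 461.45709081 -213.0791058    69.03600189] [-0.2670431  -0.64909518 -1.43131335] 0.43370645777668027
rv [-0.003  0.001 -0.002] shift cm [-0.06  0.18  4.9 ]
```

View pics/sd6.png

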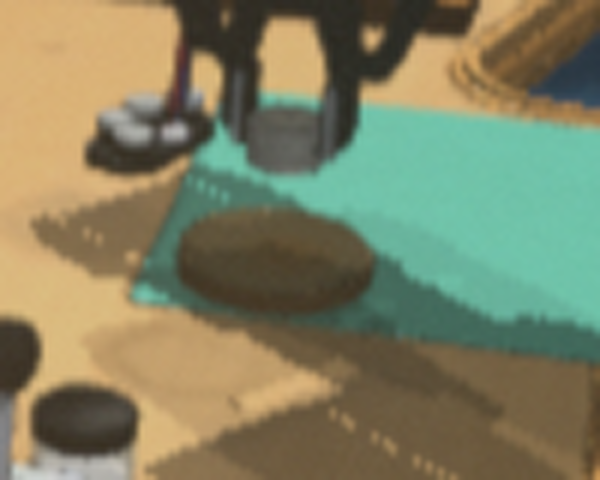

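The side view shows the tin hanging level above the disc. I'll lower it gently.

move_arm([
  [0,0,0,0,0.1,2,0.1],
  [0,0,0,0,0.15,3.5,0.1],
  [0,0,0,0,0.15,4.2,0.1],
  [0,0,0,0,0.15,4.6,0.1],
  [0,0,0,0,0.15,4.6,0.1],
])

```text
time_s: 4.77
eef_pos: [464.5, -214.4, 26.1]
ee_rot: [0.001, 0.766, 0.642, -0.001]
force: [0.7, 0.2, 0.0]
grip_width: 0.434
```

Run:
```python
from h import *
s,R=state();print(s["eef_pos"],s["force"],s["grip_width"])
c=capture("side");crop(c,300,150,400,230,6,"sd7.png")
```

```text
[ 464.49818607 -214.37790534   26.13078585] [0.69792826 0.24764965 0.01875206] 0.43428838971489286
```

View pics/sd7.png

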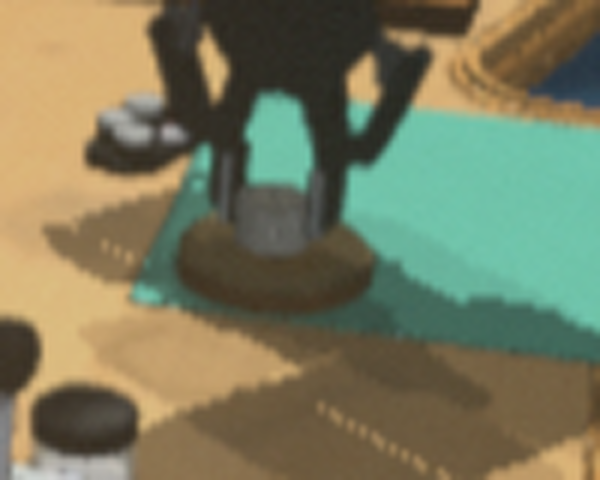

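move_arm([
  [0,0,0,0,0,0.25,0.1],
  [0,0,0,0,0,0.45,0.1],
  [0,0,0,0,0,0.45,0.1],
  [0,0,0,0,0,0.45,0.1],
])

```text
time_s: 5.15
eef_pos: [464.7, -214.6, 22.1]
ee_rot: [0.002, 0.766, 0.642, -0.001]
force: [-0.2, 0.1, -0.2]
grip_width: 0.438
```

move_arm([
  [0,0,0,0,0,0.1,0.1],
  [0,0,0,0,0,0.2,0.1],
  [0,0,0,0,0,0.2,0.1],
])

```text
time_s: 5.4
eef_pos: [464.6, -214.5, 20.0]
ee_rot: [0.002, 0.766, 0.642, -0.001]
force: [-0.6, 0.1, -0.1]
grip_width: 0.436
```

move_arm([
  [0,0,0,0,0,0.1,0.1],
  [0,0,0,0,0,0.1,0.1],
])

```text
time_s: 5.57
eef_pos: [464.7, -214.6, 19.6]
ee_rot: [0.002, 0.766, 0.642, -0.001]
force: [-1.8, 1.1, 8.3]
grip_width: 0.436
```

move_arm([
  [0,0,0,0,0,0.1,0.1],
  [0,0,0,0,0,0.1,0.1],
])

```text
time_s: 5.73
eef_pos: [464.7, -214.7, 19.6]
ee_rot: [0.002, 0.766, 0.642, -0.001]
force: [-3.7, 2.7, 12.3]
grip_width: 0.433
```

Run:
```python
from h import *
s,R=state();print(s["eef_pos"],s["force"],s["grip_width"])
c=capture("side");crop(c,300,150,400,230,6,"sd8.png")
```

```text
[ 464.71722371 -214.67800315   19.55116324] [-3.66360548  2.74863519 12.32331814] 0.4329913474153005
```

View pics/sd8.png

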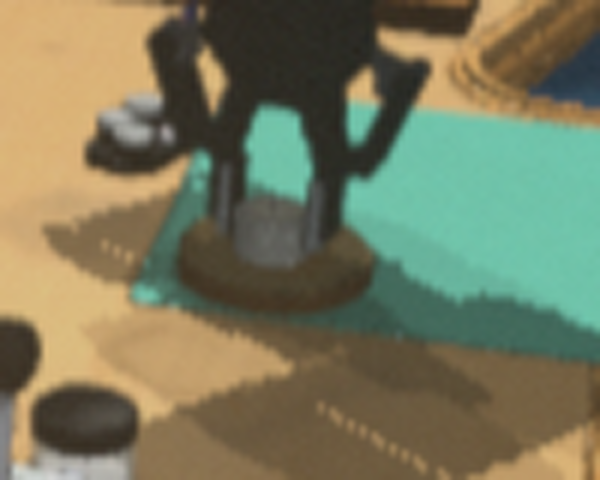

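It touches at TCP z 19.6, exactly as predicted. I'll ease off the force and open.

move_arm([
  [0,0,0,0,0,0,0.46],
  [0,0,0,0,0,0,0.5],
  [0,0,0,0,0,0,0.6],
  [0,0,0,0,0,0,0.75],
  [0,0,0,0,0,0,0.85],
])

```text
time_s: 6.2
eef_pos: [464.7, -214.6, 19.4]
ee_rot: [0.002, 0.766, 0.642, -0.001]
force: [0.6, 0.5, 0.1]
grip_width: 0.846
```

move_arm([
  [0,0,0,0,0,0,0.85],
  [0,0,0,0,0,-2,0.85],
  [0,0,0,0,0,-5,0.85],
  [0,0,0,0,0,-9,0.85],
  [0,0,0,0,0,-13,0.85],
])

```text
time_s: 6.62
eef_pos: [464.0, -213.7, 150.5]
ee_rot: [0.001, 0.766, 0.642, -0.001]
force: [1.1, 0.1, -0.6]
grip_width: 0.849
```

Run:
```python
from h import *
w=capture("wrist");cv2.imwrite("pics/w9.png",w["frame"][:,:,::-1])
s,R=state();print(s["eef_pos"],s["force"],s["grip_width"])
c=capture("side");crop(c,300,150,400,230,6,"sd9.png")
for X in [[460,-100,200],[480,0,200],[535,205,200]]:plan(X,(np.cos(-.174),np.sin(-.174)))
```

```text
[ 466.9978964  -215.74187777  158.64493929] [ 2.7962804  -1.17554099  8.63451469] 0.8519411740840809
rv [ 0.011  0.009 -0.001] shift cm [11.23 -2.64 -4.61]
rv [ 0.011  0.009 -0.001] shift cm [21.43 -2.41 -4.7 ]
rv [ 0.011  0.009 -0.001] shift cm [42.57 -0.57 -4.86]
```

View pics/sd9.png

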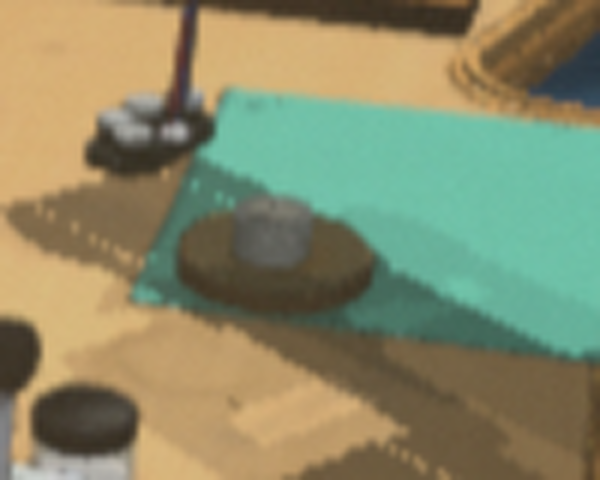

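View pics/w9.png

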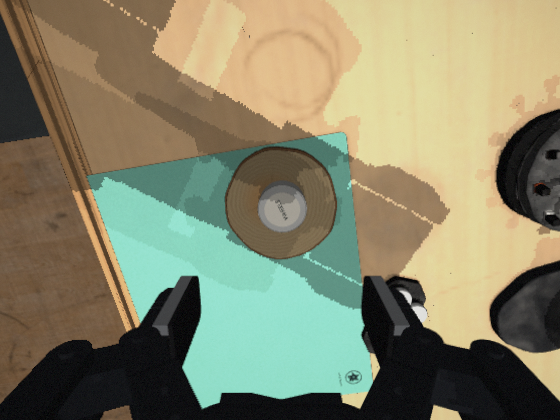

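The tin stands upright in the middle of the disc (wrist view, (282,208)). I'm heading to the bolt knob.

move_arm([
  [0,0,0,3,-0.7,-3,0.85],
  [0.01,0.009,0,7,-1.7,-4.6,0.85],
  [0.01,0.009,0,11,-2.6,-4.6,0.85],
  [0.01,0.009,0,15,-2.6,-4.6,0.85],
  [0.01,0.009,0,19,-2.5,-4.6,0.85],
])

```text
time_s: 7.13
eef_pos: [474.0, -23.9, 199.2]
ee_rot: [0.001, 0.767, 0.642, 0.001]
force: [1.1, -0.6, -0.4]
grip_width: 0.849
```

move_arm([
  [0,0,0,4,0.3,0,0.85],
  [0,0,0,8,0.6,0,0.85],
  [0,0,0,12,0.9,0,0.85],
  [0,0,0,16,1.3,0,0.7],
  [0,0,0,20,1.7,0,0.7],
])

```text
time_s: 7.55
eef_pos: [525.7, 172.2, 198.5]
ee_rot: [0.0, 0.767, 0.642, 0.0]
force: [0.4, 0.3, 0.5]
grip_width: 0.703
```

Run:
```python
from h import *
s,R=state();print(s["eef_pos"],s["force"],s["grip_width"])
for z in (110,81):plan([536.8,206.2,z],(np.cos(-.174),np.sin(-.174)))
```

```text
[525.72969364 172.2103722  198.53664605] [0.37405145 0.32958026 0.50319656] 0.7028494226039076
rv [ 0.001  0.    -0.002] shift cm [3.54 0.49 8.85]
rv [ 0.001  0.    -0.002] shift cm [ 3.54  0.48 11.75]
```

move_arm([
  [0,0,0,2,0.25,0,0.7],
  [0,0,0,3.5,0.5,2,0.6],
  [0,0,0,3.55,0.5,5,0.6],
  [0,0,0,3.55,0.5,7.5,0.6],
  [0,0,0,3.55,0.5,7.5,0.6],
])

```text
time_s: 7.97
eef_pos: [534.2, 206.1, 118.0]
ee_rot: [-0.002, 0.766, 0.642, -0.004]
force: [-0.5, -0.8, -0.7]
grip_width: 0.6
```

Run:
```python
from h import *
w=capture("wrist");cv2.imwrite("pics/w10.png",w["frame"][:,:,::-1])
s,R=state();print(s["eef_pos"],s["force"],s["grip_width"])
plan([536.8,206.2,81],(np.cos(-.174),np.sin(-.174)))
c=capture("side");crop(c,230,180,370,300,5,"sd10.png")
```

```text
[535.56724902 206.08710246 121.13200825] [-0.53892039  0.53684247  0.41505358] 0.5990858992304638
rv [-0.004  0.002 -0.002] shift cm [0.04 0.14 4.01]
```

View pics/w10.png

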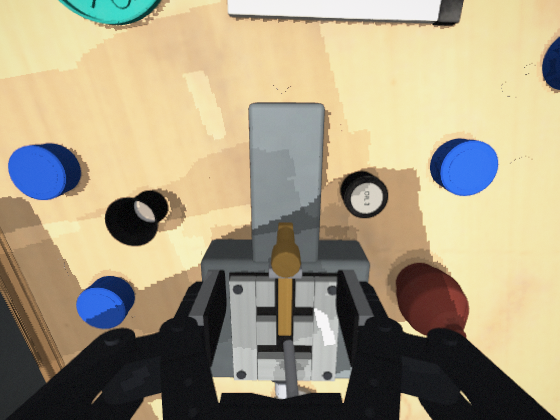

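View pics/sd10.png

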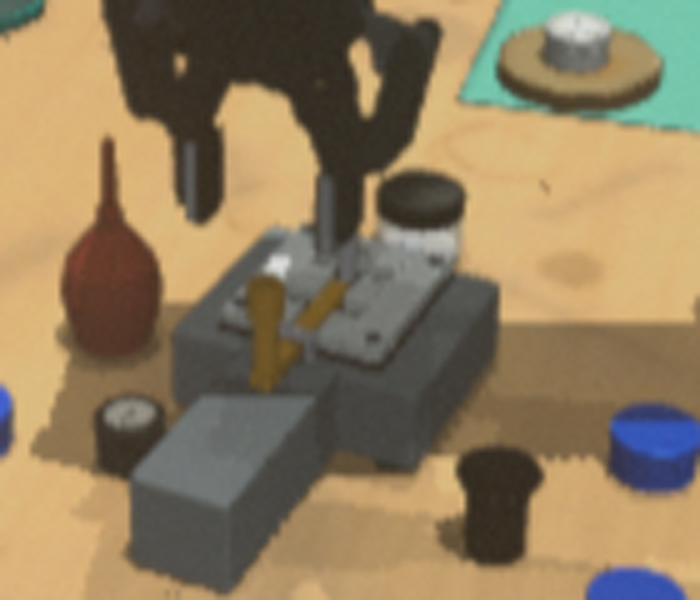

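The knob (286,262) sits between the fingers and the track is clear. I'll go down and grip it.

move_arm([
  [0,0,0,0.05,0.15,2,0.5],
  [-0.004,0.002,0,0.05,0.15,3.5,0.45],
  [-0.004,0.002,0,0.05,0.15,4.0,0.4],
  [-0.004,0.002,0,0.05,0.15,4.0,0.3],
  [-0.004,0.002,0,0.05,0.15,4.0,0.2],
])

```text
time_s: 8.48
eef_pos: [538.2, 206.5, 84.7]
ee_rot: [0.001, 0.767, 0.642, 0.002]
force: [-11.7, 2.5, 2.0]
grip_width: 0.199
```

move_arm([
  [0,0,0,0,0,0,0.1],
  [0,0,0,0,0,0,0],
  [0,0,0,0,0,0,0],
  [0,0,0,0,0,0,0],
  [0,0,0,0,0,0,0],
], grip_force=25)

```text
time_s: 8.9
eef_pos: [537.0, 206.7, 84.9]
ee_rot: [-0.0, 0.767, 0.642, 0.0]
force: [-5.9, 0.5, -3.8]
grip_width: 0.172
```

Run:
```python
from h import *
w=capture("wrist");cv2.imwrite("pics/w11.png",w["frame"][:,:,::-1])
s,R=state();print(s["eef_pos"],s["force"],s["grip_width"],R.round(3))
```

```text
[537.0164596  206.69250138  84.94637288] [-6.07101479  0.9095388  -3.57615698] 0.16879361196051132 [[ 0.175  0.985  0.   ]
 [ 0.985 -0.175  0.001]
 [ 0.001 -0.    -1.   ]]
```

View pics/w11.png

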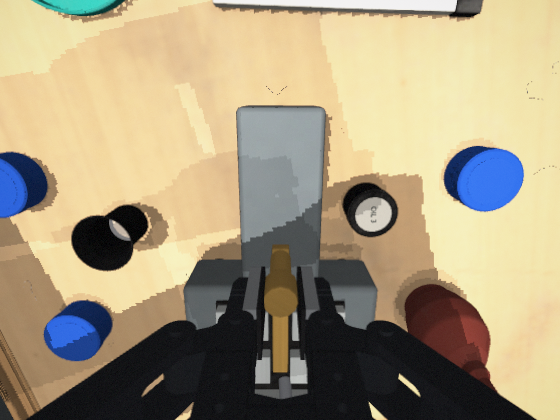

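The knob (282,293) is gripped. I'll draw the bolt out by 34 mm.

move_arm([
  [0,0,0,0.7,0,0,0],
  [0,0,0,1.5,0,0,0],
  [0,0,0,2.3,0,0,0],
  [0,0,0,3.0,0,0,0],
  [0,0,0,3.5,0,0,0],
])

```text
time_s: 9.37
eef_pos: [542.9, 240.9, 84.6]
ee_rot: [0.0, 0.766, 0.643, -0.001]
force: [-5.5, -29.0, -5.5]
grip_width: 0.168
```

move_arm([
  [0,0,0,0.1,0,0,0],
  [0,0,0,0.1,0,0,0],
])

```text
time_s: 9.53
eef_pos: [543.0, 240.5, 84.8]
ee_rot: [0.002, 0.766, 0.643, -0.003]
force: [-4.5, -12.9, -4.3]
grip_width: 0.166
```

Run:
```python
from h import *
w=capture("wrist");cv2.imwrite("pics/w12.png",w["frame"][:,:,::-1])
s,R=state();print(s["eef_pos"],s["force"],s["grip_width"])
c=capture("side");crop(c,230,180,370,300,5,"sd12.png")
```

```text
[542.97105235 240.44490463  84.78812884] [ -4.74922577 -12.45577353  -3.11801479] 0.17338743091669362
```

View pics/w12.png

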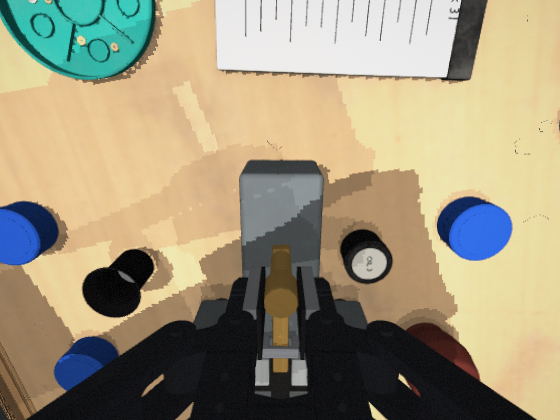

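View pics/sd12.png

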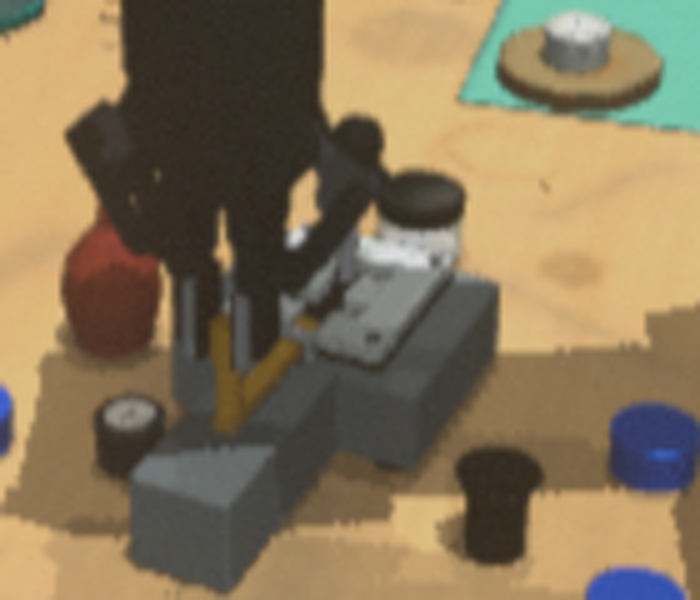

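The bolt moved 34 mm and stopped firmly (29 N), so it is fully drawn. I'll release, lift, and look at the lever.

move_arm([
  [0,0,0,0,0,0,0.3],
  [0,0,0,0,0,0,0.5],
  [0,0,0,0,0,0,0.6],
  [0,0,0,0,0,-3,0.6],
  [0,0,0,0,0,-7,0.6],
])

```text
time_s: 10.05
eef_pos: [542.1, 241.0, 153.5]
ee_rot: [0.0, 0.766, 0.643, -0.005]
force: [0.0, 0.5, -0.2]
grip_width: 0.601
```

move_arm([
  [0,0,0,-2,0,-4,0.6],
  [0,0,0,-6,0,-7,0.6],
  [0,0,0,-10,0,-8,0.6],
  [0,0,0,-14,0,-8,0.6],
  [0,0,0,-14,0,-8,0.6],
])

```text
time_s: 10.47
eef_pos: [518.6, 99.6, 236.8]
ee_rot: [0.002, 0.767, 0.642, -0.004]
force: [-0.3, -0.8, -1.1]
grip_width: 0.601
```

Run:
```python
from h import *
import pickle
w=capture("wrist");cv2.imwrite("pics/w13.png",w["frame"][:,:,::-1]);pickle.dump(w,open("w13.pkl","wb"))
s,R=state();print(s["eef_pos"],s["force"],s["grip_width"])
c=capture("side");crop(c,230,180,370,300,5,"sd13.png")
c=capture("scene");crop(c,190,180,330,285,5,"sc13.png")
```

```text
[518.6907065  100.65473941 236.23287368] [ 0.07096496 -0.52868828  0.13121632] 0.6008518231030798
```

View pics/w13.png

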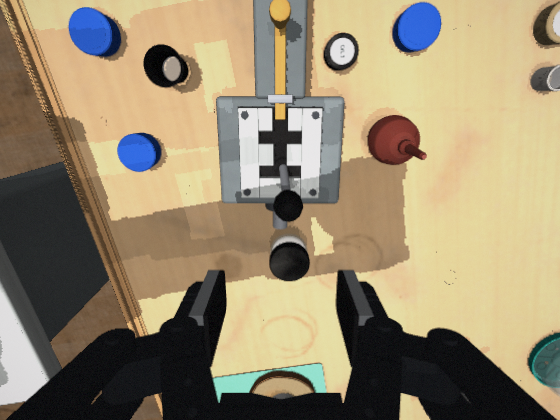

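View pics/sd13.png

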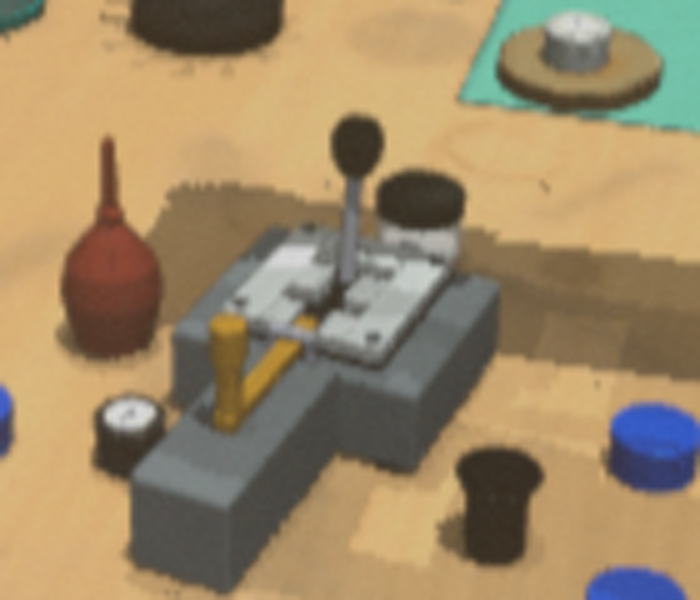

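The bolt is drawn (knob at (280,8), tip clear of the left slot). The lever knob is at (289,205), still in the right slot.

Run:
```python
from h import *
import pickle
w=pickle.load(open("w13.pkl","rb"))
G=np.array([523.6,130.6]);y=-.174;ex=np.array([np.cos(y),np.sin(y)]);ey=np.array([-ex[1],ex[0]])
loc=lambda X:((X[:2]-G)@ex,(X[:2]-G)@ey)
X=onz(w,(288.5,205.5),110);print("lever",X,loc(X));X=onz(w,(280,8.5),100);print("bolt",loc(X))
def W(f,s):
    l=np.array([110*np.sin(f),110*np.sin(s)*np.cos(f)]);return np.array([*(G+ex*l[0]+ey*l[1]),6+110*np.cos(s)*np.cos(f)])
print(W(.05,-.32),W(0,-.32))
K=W(.05,-.32)
plan([K[0],K[1],150],ex);plan([K[0],K[1],93],ex)
```

```text
lever [524.45976241  96.7274739  110.        ] (np.float64(6.7109044500020145), np.float64(-33.212211269092826))
bolt (np.float64(0.16609916185817), np.float64(110.2379013309602))
[523.03171165  95.61097736 110.28540331] [517.60953105  96.52016804 110.41589599]
rv [-0.005  0.007 -0.001] shift cm [-0.68  0.6   8.51]
rv [-0.005  0.007 -0.001] shift cm [-0.64  0.63 14.21]
```

move_arm([
  [0,0,0,-0.3,0.4,3,0.6],
  [-0.005,0.007,0,-0.6,0.72,6.5,0.6],
  [-0.005,0.007,0,-0.6,0.72,9,0.6],
  [-0.005,0.007,0,-0.6,0.72,9,0.6],
])

```text
time_s: 10.95
eef_pos: [522.1, 97.7, 140.3]
ee_rot: [-0.003, 0.766, 0.643, -0.003]
force: [-0.7, 0.2, -2.3]
grip_width: 0.6
```

Run:
```python
from h import *
c=capture("side");crop(c,230,150,370,270,5,"sd14.png")
c=capture("scene");crop(c,210,150,330,270,5,"sc14.png")
y=-.174
s,R=state();print(s["eef_pos"],s["force"],s["grip_width"])
plan([524.2,96.2,93],(np.cos(y),np.sin(y)))
```

```text
[524.55546729  97.40894005 145.46604889] [ 0.34340851 -0.10743718  0.43789569] 0.5980001060128004
rv [-0. -0.  0.] shift cm [-0.13 -0.01  5.25]
```

View pics/sd14.png

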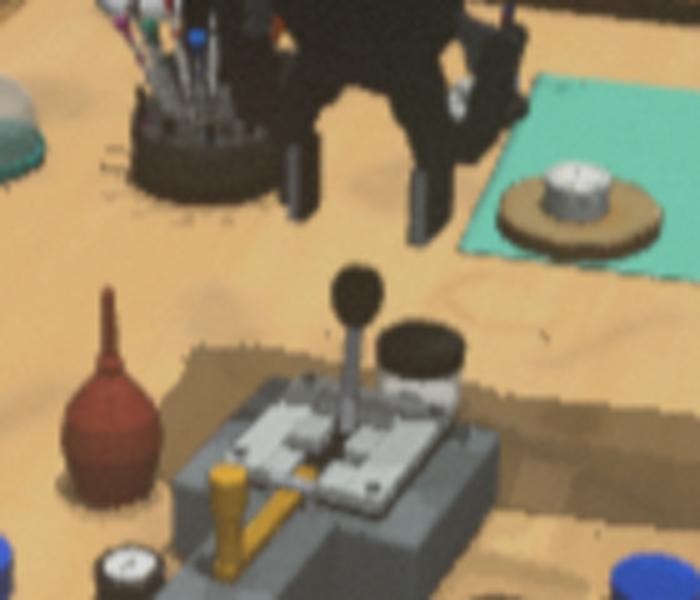

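The fingers straddle the lever knob. I'll go down and close.

move_arm([
  [0,0,0,-0.1,0,2.5,0.55],
  [0,0,0,-0.13,0,4.5,0.5],
  [0,0,0,-0.13,0,5.3,0.45],
  [0,0,0,-0.13,0,5.3,0.4],
  [0,0,0,-0.13,0,5.3,0.35],
])

```text
time_s: 11.47
eef_pos: [525.3, 96.5, 94.1]
ee_rot: [0.001, 0.766, 0.643, 0.001]
force: [-0.2, 0.3, 0.6]
grip_width: 0.344
```

move_arm([
  [0,0,0,0,0,0,0.3],
  [0,0,0,0,0,0,0.2],
  [0,0,0,0,0,0,0.2],
  [0,0,0,0,0,0,0.2],
], grip_force=20)

```text
time_s: 11.8
eef_pos: [526.3, 96.3, 95.7]
ee_rot: [0.002, 0.766, 0.643, 0.002]
force: [-0.4, -2.5, 7.4]
grip_width: 0.262
```

Run:
```python
from h import *
c=capture("side");crop(c,230,150,370,270,5,"sd15.png")
w=capture("wrist");crop(w,180,180,380,330,4,"w15.png")
s,R=state();print(s["eef_pos"],s["force"],s["grip_width"])
G=np.array([523.6,130.6]);y=-.174;ex=np.array([np.cos(y),np.sin(y)]);ey=np.array([-ex[1],ex[0]])
d=s["eef_pos"][:2]-G;print("local",d@ex,d@ey)
```

```text
[526.29294466  96.24464646  95.70558999] [-1.08672698 -1.8089929   6.83188534] 0.25830848967438935
local 8.599994619581915 -33.370381486666936
```

View pics/sd15.png

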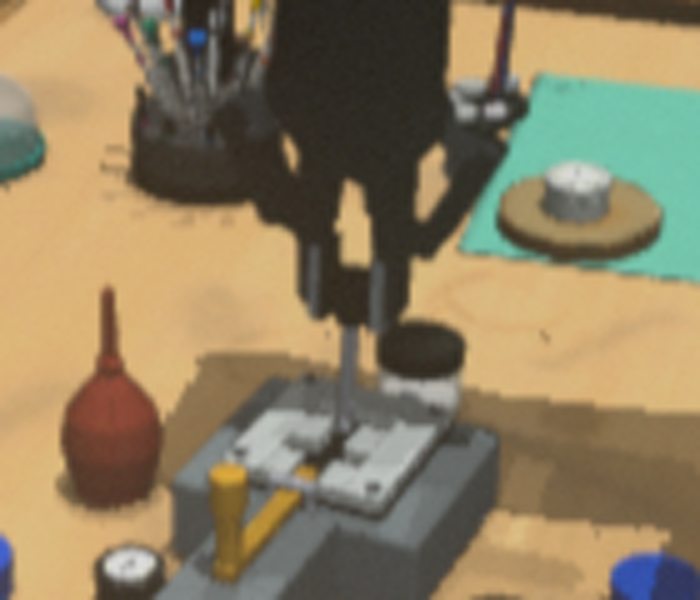

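View pics/w15.png

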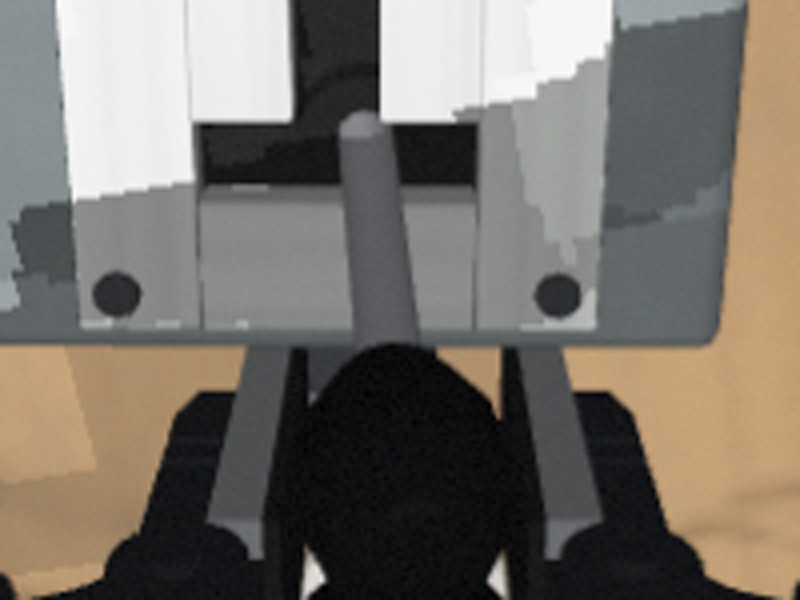

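The lever knob is held and the stem is in the right slot. First I bring the lever along the slot to the middle, 8.5 mm back.

move_arm([
  [0,0,0,0,-0.3,0,0.2],
  [0,0,0,0,-0.6,0,0.2],
  [0,0,0,0,-0.85,0,0.2],
  [0,0,0,0,-0.85,0,0.2],
  [0,0,0,0,-0.85,0,0.2],
])

```text
time_s: 12.32
eef_pos: [518.5, 97.5, 96.5]
ee_rot: [0.003, 0.766, 0.643, 0.003]
force: [2.2, -3.7, 7.1]
grip_width: 0.257
```

Run:
```python
from h import *
w=capture("wrist");crop(w,180,180,380,330,4,"w16.png")
s,R=state();print(s["eef_pos"],s["force"],s["grip_width"])
G=np.array([523.6,130.6]);y=-.174;ex=np.array([np.cos(y),np.sin(y)]);ey=np.array([-ex[1],ex[0]])
d=s["eef_pos"][:2]-G;print("local",d@ex,d@ey)
```

```text
[518.57636749  97.51010477  96.54949191] [ 1.3262111  -2.73726416  6.45818269] 0.25872286512376647
local 0.7808562258661504 -33.45995089261
```

View pics/w16.png

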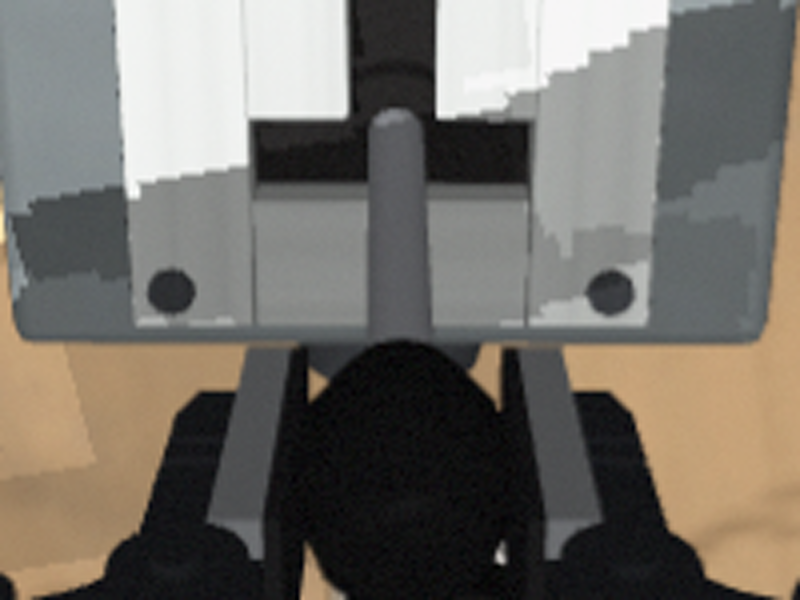

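The stem (397,130) lines up with the neutral slot (350–437). Now across to the left on the arc.

move_arm([
  [0,0,0,0.65,-0.06,-0.19,0.2],
  [0,0,0,1.4,-0.06,-0.36,0.2],
  [0,0,0,2.15,-0.06,-0.48,0.2],
  [0,0,0,2.8,-0.06,-0.54,0.2],
  [0,0,0,3.45,-0.06,-0.56,0.2],
])

```text
time_s: 12.78
eef_pos: [523.5, 132.6, 101.9]
ee_rot: [0.002, 0.765, 0.644, 0.002]
force: [-0.2, -1.2, -0.1]
grip_width: 0.259
```

Run:
```python
from h import *
w=capture("wrist");crop(w,180,180,380,330,4,"w17.png")
s,R=state();print(s["eef_pos"],s["force"],s["grip_width"])
G=np.array([523.6,130.6]);y=-.174;ex=np.array([np.cos(y),np.sin(y)]);ey=np.array([-ex[1],ex[0]])
d=s["eef_pos"][:2]-G;print("local",d@ex,d@ey)
plan([*(G+ey*35),96.3],ex)
```

```text
[523.66849991 133.42373981 101.92183109] [-0.56413578  0.76238993 -0.04907044] 0.2555364076474013
local -0.42138965168059206 2.7929607049024963
rv [ 0.006 -0.001  0.002] shift cm [3.22 0.04 0.57]
```

View pics/w17.png

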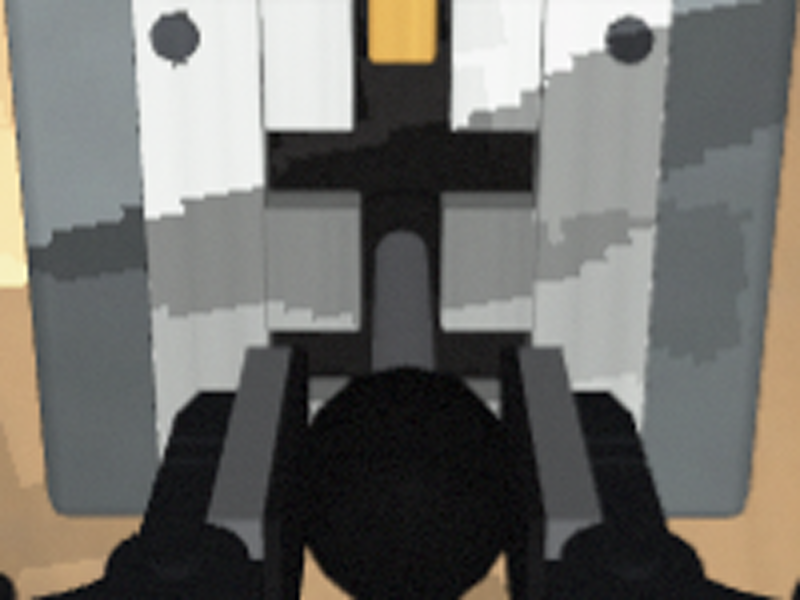

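The lever is halfway along the neutral slot, with the bolt tip clear ahead. I carry on to the left slot.

move_arm([
  [0,0,0,0.7,0.03,0.03,0.2],
  [0,0,0,1.4,0.03,0.1,0.2],
  [0,0,0,2.1,0.03,0.22,0.2],
  [0,0,0,2.7,0.03,0.38,0.2],
  [0,0,0,3.25,0.03,0.55,0.2],
])

```text
time_s: 13.25
eef_pos: [529.6, 166.2, 96.3]
ee_rot: [0.002, 0.765, 0.644, 0.003]
force: [-0.1, -0.3, 1.8]
grip_width: 0.259
```

Run:
```python
from h import *
w=capture("wrist");crop(w,180,180,380,330,4,"w18.png")
s,R=state();print(s["eef_pos"],s["force"],s["grip_width"])
G=np.array([523.6,130.6]);y=-.174;ex=np.array([np.cos(y),np.sin(y)]);ey=np.array([-ex[1],ex[0]])
d=s["eef_pos"][:2]-G;print("local",d@ex,d@ey)
```

```text
[529.64036647 166.84836487  96.05438729] [1.19865234 1.39703226 1.6634692 ] 0.264244166765915
local -0.32627954885386345 36.74674848908354
```

View pics/w18.png

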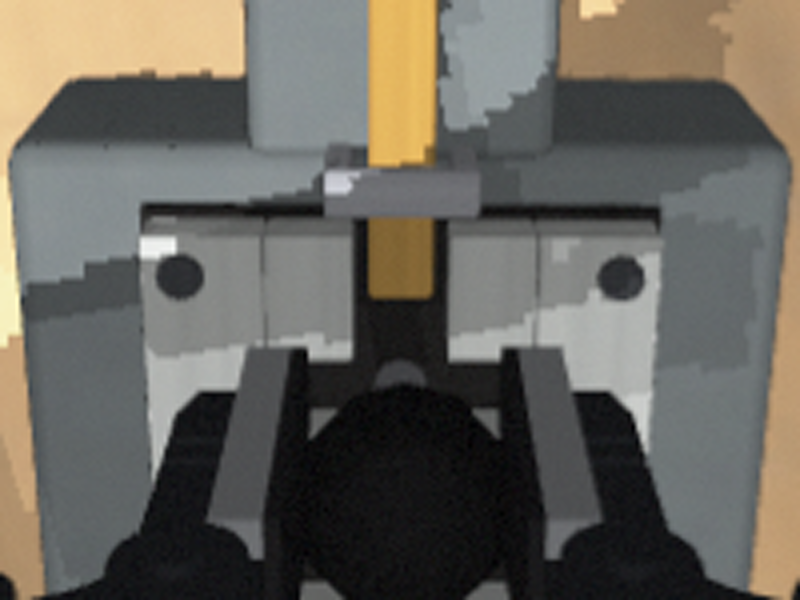

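The stem is at the left slot's middle (402,375). Now I push the lever forward along the arc.

move_arm([
  [0,0,0,-0.1,0.7,0.02,0.2],
  [0,0,0,-0.12,1.4,0.09,0.2],
  [0,0,0,-0.16,2.1,0.2,0.2],
  [0,0,0,-0.2,2.7,0.33,0.2],
  [0,0,0,-0.24,3.2,0.45,0.2],
])

```text
time_s: 13.72
eef_pos: [561.3, 158.6, 91.4]
ee_rot: [0.002, 0.765, 0.644, 0.002]
force: [-5.9, 2.1, 6.6]
grip_width: 0.258
```

move_arm([
  [0,0,0,0,0.1,0,0.2],
  [0,0,0,0,0.15,0,0.2],
])

```text
time_s: 13.88
eef_pos: [562.3, 158.4, 91.1]
ee_rot: [0.0, 0.765, 0.644, 0.001]
force: [-8.1, 2.4, 5.8]
grip_width: 0.265
```

Run:
```python
from h import *
w=capture("wrist");crop(w,180,180,380,330,4,"w19.png")
c=capture("side");crop(c,230,150,370,270,5,"sd19.png")
s,R=state();print(s["eef_pos"],s["force"],s["grip_width"])
G=np.array([523.6,130.6]);y=-.174;ex=np.array([np.cos(y),np.sin(y)]);ey=np.array([-ex[1],ex[0]])
d=s["eef_pos"][:2]-G;print("local",d@ex,d@ey)
```

```text
[562.18762671 158.47215658  91.18292004] [-7.3085612   2.09797064  4.34668214] 0.25940110855234993
local 33.179639118462106 34.13170953153029
```

View pics/w19.png

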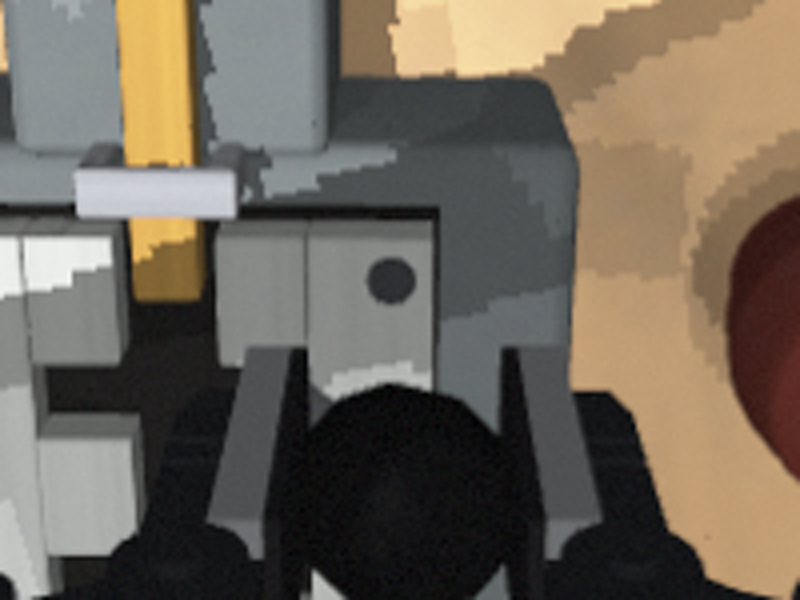

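View pics/sd19.png

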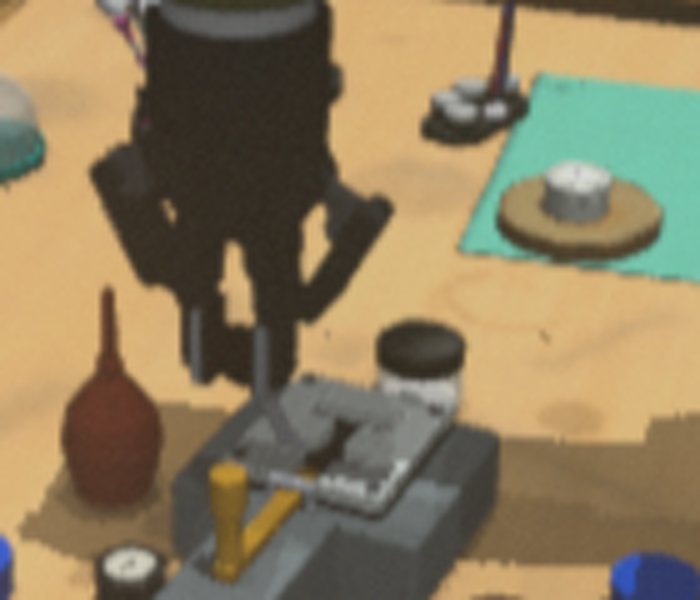

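The reaction is rising to 7–8 N. I'll push a little more to confirm it's the stop.

move_arm([
  [0,0,0,0,0.2,0,0.2],
  [0,0,0,0,0.3,0,0.2],
  [0,0,0,0,0.3,0,0.2],
])

```text
time_s: 14.23
eef_pos: [563.1, 158.4, 90.9]
ee_rot: [-0.002, 0.765, 0.644, -0.001]
force: [-13.8, 3.1, 7.8]
grip_width: 0.262
```

That is the end stop. I'll release and lift.

move_arm([
  [0,0,0,0,0,0,0.32],
  [0,0,0,0,0,0,0.42],
  [0,0,0,0,0,0,0.48],
  [0,0,0,0,0,-2,0.48],
  [0,0,0,0,0,-5,0.48],
])

```text
time_s: 14.65
eef_pos: [562.5, 157.8, 139.0]
ee_rot: [-0.003, 0.765, 0.643, -0.003]
force: [0.1, 0.4, -0.2]
grip_width: 0.479
```

move_arm([
  [0,0,0,0,-1,-3,0.48],
  [0,0,0,1,-2.5,-6,0.48],
  [0,0,0,4,-3.2,-7.5,0.48],
  [0,0,0,5,-3.2,-7.5,0.48],
  [0,0,0,5,-3.2,-7.5,0.48],
])

```text
time_s: 15.07
eef_pos: [540.6, 214.1, 214.7]
ee_rot: [-0.002, 0.765, 0.644, -0.002]
force: [-0.6, -0.2, -0.7]
grip_width: 0.477
```

Run:
```python
from h import *
import pickle
w=capture("wrist");cv2.imwrite("pics/w20.png",w["frame"][:,:,::-1]);pickle.dump(w,open("w20.pkl","wb"))
c=capture("side");crop(c,230,170,370,290,5,"sd20.png")
s,R=state();print(s["eef_pos"],s["force"],s["grip_width"])
G=np.array([523.6,130.6]);y=-.174;ex=np.array([np.cos(y),np.sin(y)]);ey=np.array([-ex[1],ex[0]])
for z in(130,83):plan([*(G+ey*110.5),z],ex)
```

```text
[540.1388314  211.9711465  212.89787269] [-0.60463208  0.59625956 -1.04966942] 0.48376232987221013
rv [-0.009  0.001  0.002] shift cm [ 2.76 -0.14  8.29]
rv [-0.009  0.001  0.002] shift cm [ 2.77 -0.09 12.99]
```

View pics/w20.png

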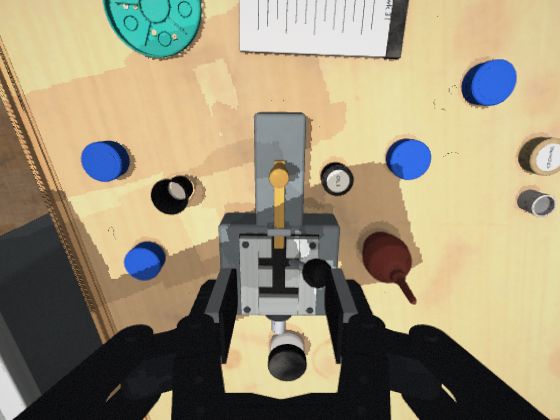

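View pics/sd20.png

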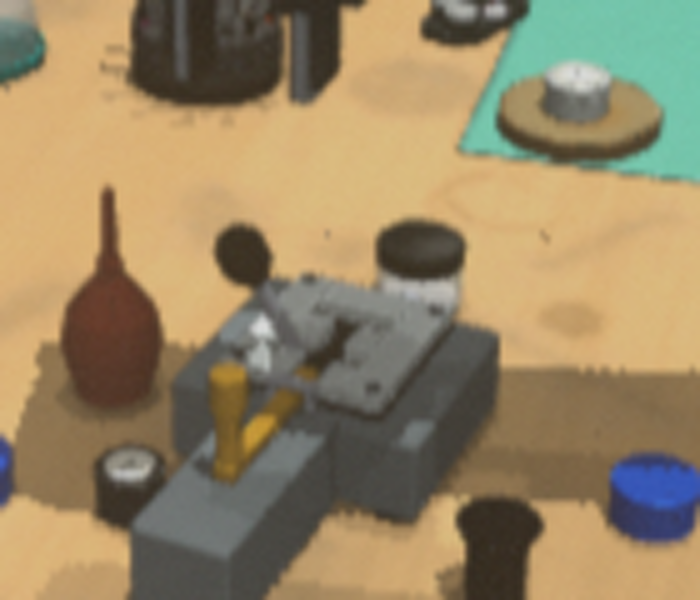

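The lever knob is at (317,273), far left. The bolt knob is at (279,178), still drawn. I'll check the numbers.

Run:
```python
from h import *
import pickle
w=pickle.load(open("w20.pkl","rb"))
G=np.array([523.6,130.6]);y=-.174;ex=np.array([np.cos(y),np.sin(y)]);ey=np.array([-ex[1],ex[0]])
loc=lambda X:((X[:2]-G)@ex,(X[:2]-G)@ey)
print("lever",loc(onz(w,(317,273),106)),"bolt",loc(onz(w,(279,177.5),100)))
```

```text
lever (np.float64(31.826672773666925), np.float64(32.1255136382487)) bolt (np.float64(0.28015346410246456), np.float64(110.6634859597615))
```

move_arm([
  [0,0,0,1.5,-0.1,2,0.48],
  [-0.009,0,0,2.75,-0.1,5,0.48],
  [-0.009,0,0,2.75,-0.1,8,0.48],
  [-0.009,0,0,2.75,-0.1,9,0.48],
  [-0.009,0,0,2.75,-0.1,9,0.48],
])

```text
time_s: 15.58
eef_pos: [541.8, 237.9, 119.6]
ee_rot: [-0.001, 0.766, 0.643, -0.004]
force: [0.5, 0.6, 0.2]
grip_width: 0.479
```

Run:
```python
from h import *
w=capture("wrist");cv2.imwrite("pics/w21.png",w["frame"][:,:,::-1])
s,R=state();print(s["eef_pos"],s["force"],s["grip_width"])
G=np.array([523.6,130.6]);y=-.174;ex=np.array([np.cos(y),np.sin(y)]);ey=np.array([-ex[1],ex[0]])
plan([*(G+ey*110.2),83],ex)
```

```text
[542.99095953 238.20605833 122.1625337 ] [-0.71063836 -0.02050274  0.55150528] 0.47822728230071565
rv [-0.002  0.002  0.   ] shift cm [ 0.1  -0.04  3.92]
```

View pics/w21.png

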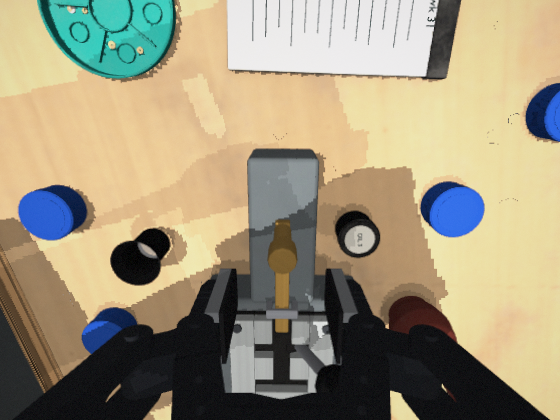

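The lever is at f≈0.293, at the stop, and the bolt knob is centred. I'll grip it and push it home.

move_arm([
  [0,0,0,0.1,-0.04,2,0.45],
  [0,0,0,0.1,-0.04,3.5,0.4],
  [0,0,0,0.1,-0.04,3.9,0.35],
  [0,0,0,0.1,-0.04,3.9,0.25],
  [0,0,0,0.1,-0.04,3.9,0.1],
])

```text
time_s: 16.05
eef_pos: [542.7, 239.1, 84.5]
ee_rot: [-0.0, 0.766, 0.643, -0.002]
force: [-4.1, -1.2, 0.2]
grip_width: 0.172
```

move_arm([
  [0,0,0,0,0,0,0],
  [0,0,0,0,0,0,0],
  [0,0,0,0,0,0,0],
  [0,0,0,0,0,0,0],
], grip_force=25)

```text
time_s: 16.38
eef_pos: [542.7, 238.9, 84.7]
ee_rot: [-0.0, 0.766, 0.643, -0.002]
force: [-1.8, -0.2, -6.2]
grip_width: 0.173
```

move_arm([
  [0,0,0,-0.7,0,0,0],
  [0,0,0,-1.5,0,0,0],
  [0,0,0,-2.3,0,0,0],
  [0,0,0,-3.0,0,0,0],
  [0,0,0,-3.5,0,0,0],
])

```text
time_s: 16.8
eef_pos: [536.6, 204.6, 85.1]
ee_rot: [-0.001, 0.766, 0.643, -0.001]
force: [1.5, 28.7, -7.2]
grip_width: 0.168
```

move_arm([
  [0,0,0,-0.1,0,0,0],
  [0,0,0,-0.15,0,0,0],
])

```text
time_s: 16.97
eef_pos: [536.5, 204.9, 85.1]
ee_rot: [-0.003, 0.767, 0.642, 0.002]
force: [1.9, 17.9, -12.8]
grip_width: 0.175
```

Run:
```python
from h import *
w=capture("wrist");cv2.imwrite("pics/w22.png",w["frame"][:,:,::-1])
c=capture("side");crop(c,230,170,370,290,5,"sd22.png")
s,R=state();print(s["eef_pos"],s["force"],s["grip_width"])
G=np.array([523.6,130.6]);y=-.174;ex=np.array([np.cos(y),np.sin(y)]);ey=np.array([-ex[1],ex[0]])
d=s["eef_pos"][:2]-G;print("local",d@ex,d@ey)
```

```text
[536.48810659 204.98276485  85.08658878] [  2.07182136  15.41984096 -11.94102366] 0.17089696069787927
local -0.1838933370186503 75.49082845993036
```

View pics/sd22.png

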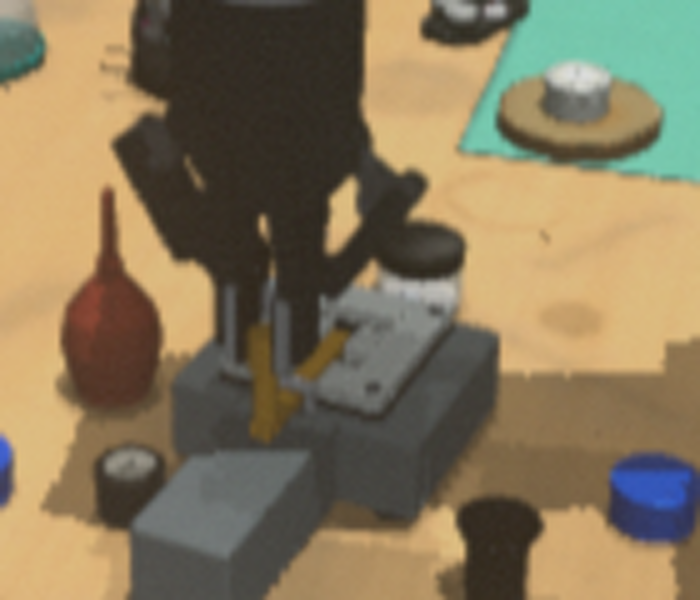

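The bolt moved 34 mm and stopped with a 29 N reaction, so it is home. I'll release, lift and check.

move_arm([
  [0,0,0,0,0,0,0.25],
  [0,0,0,0,0,0,0.4],
  [0,0,0,0,0,0,0.48],
  [0,0,0,0,0,-2,0.48],
  [0,0,0,0,0,-6,0.48],
])

```text
time_s: 17.48
eef_pos: [534.8, 203.6, 142.5]
ee_rot: [-0.004, 0.767, 0.642, -0.002]
force: [1.0, 0.8, 0.5]
grip_width: 0.477
```

move_arm([
  [0,0,0,0,0,-4,0.48],
  [0,0,0,-1,0,-8,0.48],
  [0,0,0,-4,0,-9,0.48],
  [0,0,0,-5,0,-9,0.48],
  [0,0,0,-5,0,-9,0.48],
])

```text
time_s: 17.9
eef_pos: [526.9, 152.0, 233.1]
ee_rot: [-0.003, 0.768, 0.641, -0.001]
force: [0.0, 1.3, -1.0]
grip_width: 0.48
```

Run:
```python
from h import *
import pickle
w=capture("wrist");cv2.imwrite("pics/w23.png",w["frame"][:,:,::-1]);pickle.dump(w,open("w23.pkl","wb"))
crop(w,200,80,360,280,3,"w23c.png")
c=capture("side");crop(c,230,150,370,290,4,"sd23.png")
s,R=state();print(s["eef_pos"],s["force"],s["grip_width"])
```

```text
[526.55347266 153.92059671 231.53340102] [-0.00135679 -0.24237202 -0.24156926] 0.4775802123700024
```

View pics/w23.png

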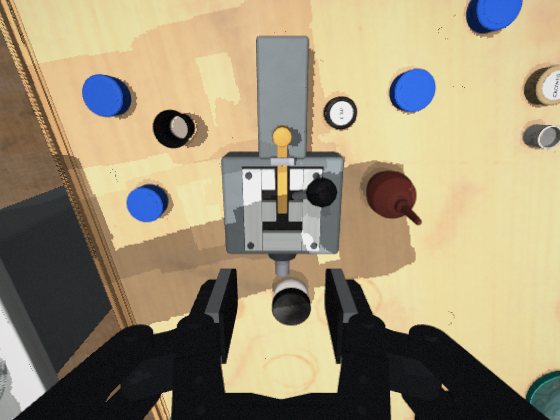

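View pics/w23c.png

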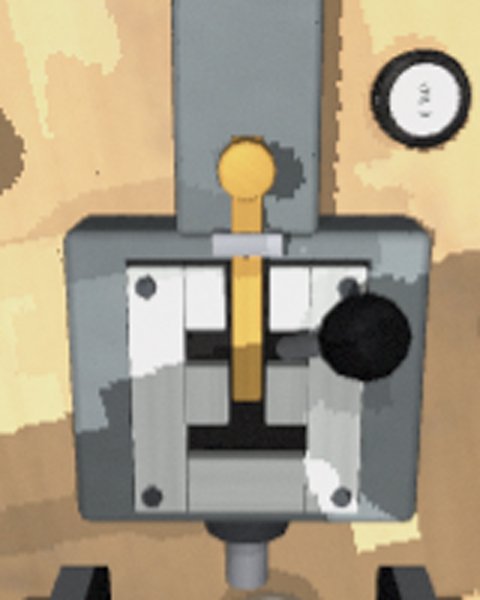

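View pics/sd23.png

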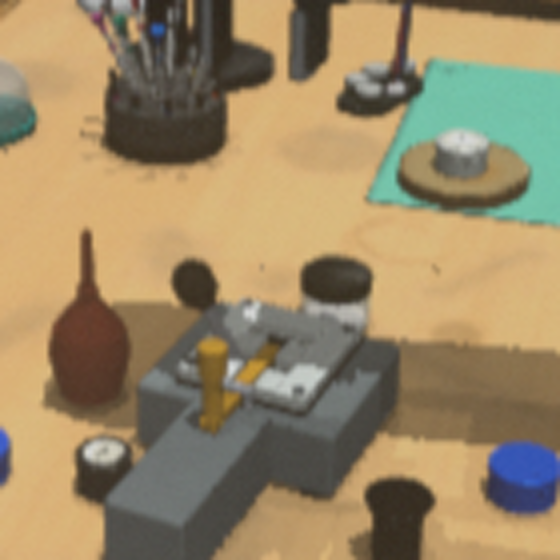

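Run:
```python
from h import *
import pickle
w=pickle.load(open("w23.pkl","rb"))
G=np.array([523.6,130.6]);y=-.174;ex=np.array([np.cos(y),np.sin(y)]);ey=np.array([-ex[1],ex[0]])
loc=lambda X:((X[:2]-G)@ex,(X[:2]-G)@ey)
t=lambda x,y:(200+x/3,80+y/3)
print("lever",loc(onz(w,t(365,336),106)),"bolt",loc(onz(w,t(246,168),100)),"tip",loc(onz(w,t(247,402),63)))
```

```text
lever (np.float64(32.13721991186077), np.float64(32.507652032736225)) bolt (np.float64(-0.05299622080011647), np.float64(76.69359412221297)) tip (np.float64(-0.1433584712776018), np.float64(-0.5294274538336967))
```

Run:
```python
from rig import job
print(job.finish_job())
```

```text
the job is handed in; nothing more can be done
None
```

The drive is in its far-left gear and bolted there, and I handed the job in at about 18 s of robot time. I worked in the order you asked:

1. I stood the grey tin upright on the wooden disc.
2. I drew the bolt 34 mm to its stop by its knob, with the lever still in the right slot.
3. I brought the lever to the middle, across neutral, and forward in the left slot to its stop.
4. I pushed the bolt back 34 mm until it stopped.

**Last checks:**
- **Lever:** its knob is at about (32, 32.5) mm in the drive's frame, so f ≈ 0.29, the far end of the left slot.
- **Bolt:** its knob is at y = 76.7 mm, against 77.0 mm measured before I moved it, so it is home.
- **Tin:** it stands upright in the middle of the disc.
- **Surroundings:** the blower, jar, eyeglass and small tin stand undisturbed in the last pictures.
- **Gripper:** it is open and clear of everything.

**Disagreements:** heights worked out from the scene and side cameras came out 1–4 mm below the stated ones, and the bolt tip read y = -0.5 mm instead of -2 mm. That is about the size of the calibration error. The highest force I read was about 29 N, against the bolt's stops.

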